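Pry open the sealed front lid of a desiccator cabinet and hold it ajar

ROBOT

A 6-joint arm with a two-finger parallel gripper is mounted at the origin on the work surface. World frame = base frame: x ahead of the robot, y to its left, z up, the work surface at z = 0. Lengths are in mm, angles in rad, forces in N, time in s.
With the tool pointing down it reaches from about 275 to 825 mm from the base axis. Payload 4.9 kg.
Tool frame: the origin (TCP) lies midway between the tips of the shut fingers; the grasp point (between the pads) lies 19 mm behind it (manip.hold_point_z is the distance from the TCP to the grasp point, in mm); z points along the fingers, y is the direction in which the jaws open and shut (so a half turn about z gives the same grasp; the last joint's range is limited). The gripper opens to 85 mm and grips with 20 to 120 N. Pads are 22 mm wide; open, the fingers measure 114 mm over their backs; the gripper's body (76 mm by 85 mm) begins 54 mm behind the grasp point. The pads swing forward as they close: fully open they stand 13 mm farther back than shut.
Start: joints at [0.994, 0.326, -0.193, 1.052, 0, 1.437], TCP at [235.656, 496.975, 197.181] pointing down, gripper open.
Joint ranges: [-2.65, 2.65], [-0.97, 1.79], [-1.3, 1.35], [-1.93, 2.1], [-1.47, 1.37], [-3.14, 3.14]. Speed limits (rad/s): [2.57, 2.57, 3.14, 3.14, 3.14, 3.14].

INTERFACE

Orientations are given as a unit quaternion [x, y, z, w].
In Python, from bench import manip, cams, nets gives the robot as it stands. Calls block until the motion is done:
- manip.goto(position, orientation): joint-space move of the TCP to a pose.
- manip.line_to(position, speed=150, rot=None, threshold=None): straight line of the TCP; rot=None keeps the orientation; speed is the mean speed in mm/s. With threshold (N) it stops when the force on the tool has changed by that much, and returns True; else False.
- manip.goto_joints(angles): joint-space move.
- manip.grip(opening, squeeze=None): opening from 0.0 (shut) to 1.0 (fully open); squeeze is the grip in N (None keeps the last); returns when the fingers have stopped.
- manip.wait(seconds).
- manip.ik(position, orientation): joint angles nearest the present ones, or None.
- manip.read_state(): the state.
- cams.snapshot(name): name is "scene" or "top" or "wrist"; returns a dict with "img" (420x560x3 uint8, blue, green, red), "K" (3x3 intrinsics, pixels), "view" (4x4, takes a point from world to camera coordinates); the wrist camera has in their place "hand_eye" (4x4, takes a point from camera to tool coordinates, whose origin is the TCP and whose axes are the flange's). Camera axes: x right, y down, z forward; pixel columns grow to the right and rows downward; lengths in mm; the calibration is good to about 2 mm. The wrist camera is an equidistant fisheye: a pixel r from the principal point sees the ray r / f radians off the axis. A picture is of the moment at which its call begins: read the wrist's pose just before it. There is no depth.
A pose or a line that the arm cannot do raises manip.PlanningError and nothing moves.
- manip.finish_job(): hands the job in, once; it reports no verdict.
Trained networks look in the newest picture that a camera, given by its name, has taken for a name from the list of things; names that differ only in an ending like _2 or _b are one class to them, and where a whole thing is asked for, a point or a joint stands for the part that bears it (a point fixed in the world has none). Each returns a list of dicts, best first, with "p" (0 to 1); they miss things now and then, are a little off and sometimes report something else, mostly with a low value. They report only what shows in the picture. A call takes as long as a camera call. They do not tell look-alikes from the thing itself.
- nets.masks_of(camera, query): "pixels" (420x560 bool, what is visible of it) and "centre" ([column, row] in pixels, amid what is visible of it).
- nets.spot_point(camera, query): "centre" ([column, row] in pixels: a listed point, or the origin of a listed thing).
The state is a dict: "clock": time; "q": joint angles; "qd": joint speeds; "joint_efforts": joint torques, N m; "tool_pos": TCP position; "tcp_rot": TCP orientation; "contact_force": force on the tool from outside, world axes, zero at the start; "moment": the same for the moment, N m; "finger_gap": opening from 0.0 (shut) to 1.0 (fully open).
Only numpy, scipy, OpenCV 4.12 (cv2) and the standard library are available. Lean on these libraries where they do the work, as an engineer would, in place of code of your own. Each camera call takes 0.05 s, during which the arm holds its last target.

TASK

The front lid of the small desiccator cabinet is stuck on its seal: take the slab-handled opener from the rack, push its blade upright down the slot at the top of the lid until the shoulder is home on the rim, and pry the lid free towards the front without letting it swing wide. Touch the lid only with the opener and leave everything else where it is. Finish while still gripping the opener and holding the lid still with its blade, the top edge about 20 mm open (the lid springs shut if let go).

Things in the scene. Friction and masses are not known exactly. Their poses are not given: they have to be found in the camera images.
- cabinet: White plastic desiccator cabinet, fixed, 180 deep (x) x 240 wide (y) x 160 high mm, with a round hygrometer dial on its top. Origin: centre of its underside; z up; its front, covered by the lid, faces its own -x, and the lid lies just in front of that. Its top rim is 160 mm above the table.
- front_lid: The cabinet's front lid: upright white frame with a clear window, 240 wide x 156 high x 12 thick mm, no handle, about 0.3 kg. Its upper edge is flush with the cabinet top (160 mm above the table) when shut. Origin on the hinge axis, along its lower edge 10 mm above the table; z points up the lid when shut, -x outward.
- lid_hinge (a joint): Opening angle of the front lid, rad, 0 = shut, growing as the upper edge tips outward (the cabinet's -x). The upper edge is 150 mm above the hinge, so 20 mm open is 0.133 rad. A stuck seal holds it: pulled at the blade's tip it gives at about 10 N; about 6 mm later the seal has let go and only a closing spring of 2 to 3 N is left. The seal catches again if the lid shuts.
- lid_edge (a point): Middle of the lid's upper edge, half way through its thickness.
- slot (a point): Centre of the mouth of the pry slot, level with the cabinet top (160 mm above the table). The slot is 8 mm (cabinet x) x 40 mm (cabinet y), 30 mm deep, between the lid's inner face (front side) and the cabinet's header (rear side). Its axes are the cabinet's.
- opener: Opener: black slab handle 20 (x) x 30 (y) x 60 (z) mm with a round steel rivet, and below it a steel blade 3 (x) x 28 (y) mm, reaching 22 mm under the shoulder. Origin: centre of the handle's underside (the shoulder); z up the handle. About 0.12 kg. It stands upright in one of the rack's three pockets, shoulder on the rack top, 35 mm above the table. A half turn about z makes no difference.
- opener_grip (a point): Good place to grip the opener: on its axis 32 mm above the shoulder; pinch the 20 mm thickness (along its x).
- opener_tip (a point): End of the opener's blade, 22 mm below the shoulder.
- rack: Wooden tool rack, fixed, 70 (x) x 210 (y) x 35 (z) mm; origin centre of underside. Three pockets 5 x 31 mm, 30 mm deep, in a row along y, 65 mm apart, the middle one at the centre; the tools' axes are parallel to the rack's at the start.
- scraper: Bystander in the rack: tool with a plain round black handle 28 mm across, 58 mm tall. Origin at its shoulder.
- pitter: Bystander in the rack: tool with a round waisted black handle up to 36 mm across, 62 mm tall. Origin at its shoulder.
- tumbler_a: Bystander: glass tumbler, 66 mm across, 75 mm tall. Origin: centre of underside.
- tumbler_b: Bystander: glass tumbler, 66 mm across, 75 mm tall. Origin: centre of underside.
- jar: Bystander: jar with white cap, 56 mm across, 80 mm tall. Origin: centre of underside.
- bowl: Bystander: steel bowl, 120 mm across, 50 mm tall. Origin: centre of underside.
- peeler: Bystander: orange-handled spatula 170 mm long, lying on the table.
There are look-alikes about, which are no part of the job. Leave any blue or white look-alike of the opener alone.

How it is judged (in metres and radians):
On the way, in this order (a step that is already met when the one before it is completed fails the run):
1. the opener's blade is home in the slot (within 4 mm of full depth, upright within 12 degrees) with the lid still shut (z of opener_tip in the frame of slot between -0.026 and -0.018 m and x of opener_tip in the frame of slot between -0.008 and 0.008 m and y of opener_tip in the frame of slot between -0.012 and 0.012 m and angle between opener's own z axis and vertical below 0.21 rad and value of joint lid_hinge below 0.04 rad), for 0.2 s.
2. the lid is pried free of its seal by the opener (upper edge more than 10 mm open) (value of joint lid_hinge above 0.068 rad and contact force between opener and front_lid above 0.5 N), for 0.1 s.
At the end, for the whole second after the job is handed in: The lid's upper edge is held still between 13 and 28 mm open (0.085 to 0.185 rad) by the opener's blade, which still reaches below the lid's upper edge and is gripped between the fingers, through the last second (value of joint lid_hinge between 0.085 and 0.185 rad and velocity of joint lid_hinge between -0.05 and 0.05 rad/s and contact force between the fingers and opener above 3 N and contact force between opener and front_lid above 0.5 N and z of opener_tip in the frame of front_lid below 0.148 m and height (world z) of opener above 0.13 m); the arm keeps its last pose, push and grip.
It fails at once if the lid swings wide (upper edge more than about 45 mm open) (value of joint lid_hinge above 0.3 rad).
It fails at once if the robot itself touches the lid (contact force between any of the fingers, the arm and front_lid above 1 N).
It fails at once if a bystander is moved more than 30 mm or tipped (distance of any of scraper, pitter, tumbler_a, tumbler_b, jar, bowl, peeler from where it was at the start of the episode above 0.03 m or angle between any of scraper, pitter, tumbler_a, tumbler_b, jar, bowl's own z axis and vertical above 0.5 rad).
It also fails if it takes over 45 s, if anything falls off the work surface, if the arm or the gripper's body presses on something with over 40 N, if the wrist force passes 120 N, or if a joint passes its speed limit or range.

## Working session

There is one attempt and no reset: what is moved stays moved. The work goes in short steps, each a Python script; the robot and the scene stay as the last script left them, time stands still between calls to the robot, and variables do not carry over. Pictures are saved under pics/ and viewed, and the job is handed in when it is done.

```bash
ls; mkdir -p pics; python3 - <<'E'
from bench import manip,cams,nets
import cv2
for n in ["scene","top","wrist"]:
    s=cams.snapshot(n); cv2.imwrite(f"pics/{n}0.png",s["img"]); print(n,s["K"],s.get("view",s.get("hand_eye")))
    for q in ["opener","opener_grip","opener_tip","slot","lid_edge","cabinet","rack","scraper","pitter"]:
        try: print(q,[([round(float(v)) for v in d["centre"]],round(d["p"],2)) for d in nets.spot_point(n,q)][:4])
        except Exception as e: print(q,e)
print(manip.read_state(),manip.hold_point_z)
E
```

```text
pics
scene [[519.55053079   0.         281.76922825]
 [  0.         519.55053079 205.79247336]
 [  0.           0.           1.        ]] [[-6.54249851e-01  7.56112825e-01  1.58280825e-02  3.59184908e+02]
 [ 6.06967930e-01  5.37452852e-01 -5.85435192e-01 -2.39010140e+02]
 [-4.51161905e-01 -3.73413749e-01 -8.10564685e-01  1.82199738e+03]
 [ 0.00000000e+00  0.00000000e+00  0.00000000e+00  1.00000000e+00]]
opener [([269, 192], 0.58), ([296, 179], 0.54), ([309, 193], 0.52), ([228, 208], 0.45)]
opener_grip [([270, 186], 0.72), ([298, 169], 0.6), ([228, 200], 0.55), ([314, 273], 0.32)]
opener_tip [([200, 147], 0.74), ([228, 210], 0.66), ([301, 180], 0.59), ([308, 195], 0.58)]
slot [([293, 222], 0.75)]
lid_edge [([296, 222], 0.69)]
cabinet [([314, 270], 0.88)]
rack [([252, 186], 0.64)]
scraper [([235, 173], 0.42)]
pitter [([249, 181], 0.62)]
top [[395.32199701   0.         277.01339816]
 [  0.         395.32199701 203.23450299]
 [  0.           0.           1.        ]] [[ 2.33051688e-02 -9.99593939e-01 -1.63959276e-02 -2.84398078e+01]
 [-9.92453055e-01 -2.11574762e-02 -1.20786150e-01  5.03
[... 1152 characters left out ...]
er []
{'clock': 1.5, 'q': array([ 9.93836252e-01,  3.26185644e-01, -1.92603397e-01,  1.05198911e+00,
       -2.24740638e-05,  1.43657836e+00]), 'qd': array([ 0.00111582, -0.00094223,  0.00091995,  0.00042146,  0.00133001,
        0.00094126]), 'joint_efforts': array([-2.81567472e-04, -4.43320441e+01,  2.62758386e+01,  1.07472883e-03,
       -3.51250337e-04, -2.15931755e-05]), 'tool_pos': array([235.64693591, 496.98360971, 197.18736866]), 'tcp_rot': array([2.19567428e-01, 9.75597327e-01, 4.60825003e-06, 1.36983042e-05]), 'contact_force': array([-0.18234552,  0.08016847, -0.19984475]), 'moment': array([ 0.00744343, -0.03924003,  0.02513104]), 'finger_gap': 0.999239730552257} 18.700000000000003
```

View pics/scene0.png

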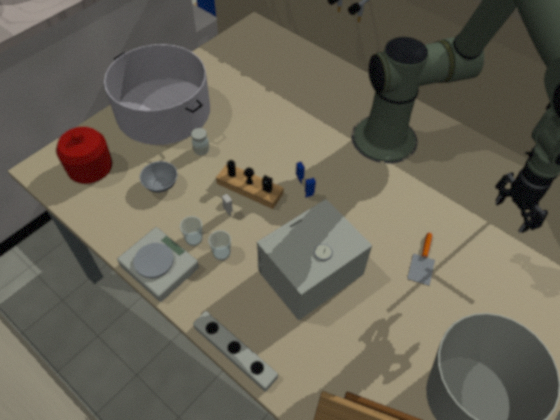

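View pics/top0.png

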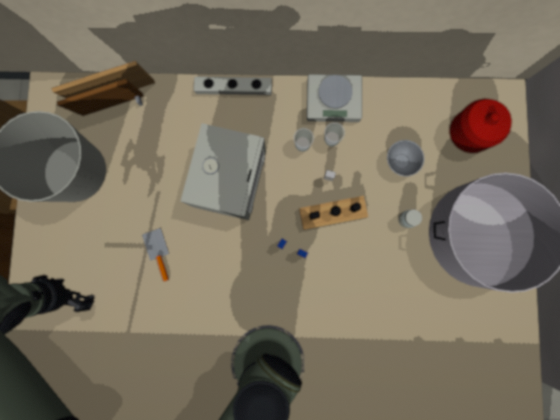

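```bash
python3 - <<'E'
import cv2
a=cv2.imread("pics/scene0.png");t=cv2.imread("pics/top0.png")
cv2.imwrite("pics/sc1.png",cv2.resize(a[130:300,180:380],None,fx=4,fy=3.5,interpolation=cv2.INTER_CUBIC)[:600])
cv2.imwrite("pics/tc1.png",cv2.resize(t[130:280,230:430],None,fx=4,fy=4,interpolation=cv2.INTER_CUBIC))
E
```

```text
(no output)
```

View pics/sc1.png

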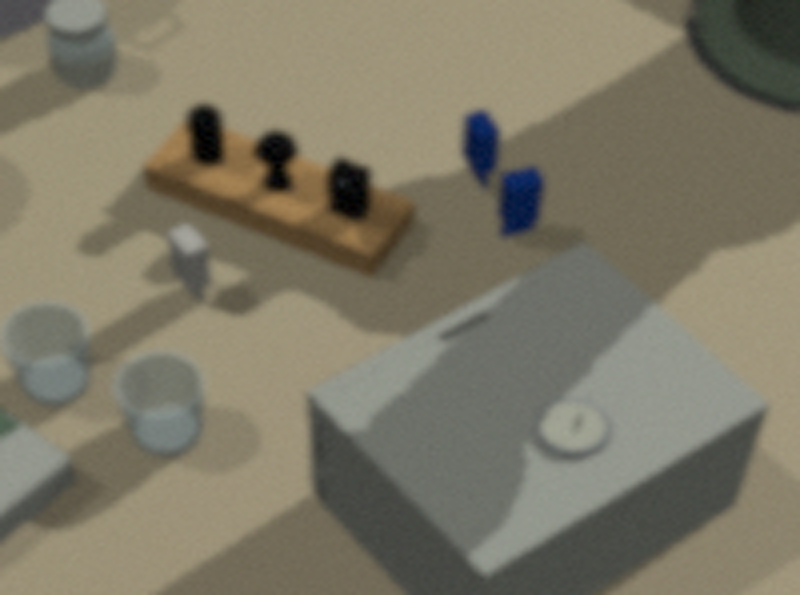

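View pics/tc1.png

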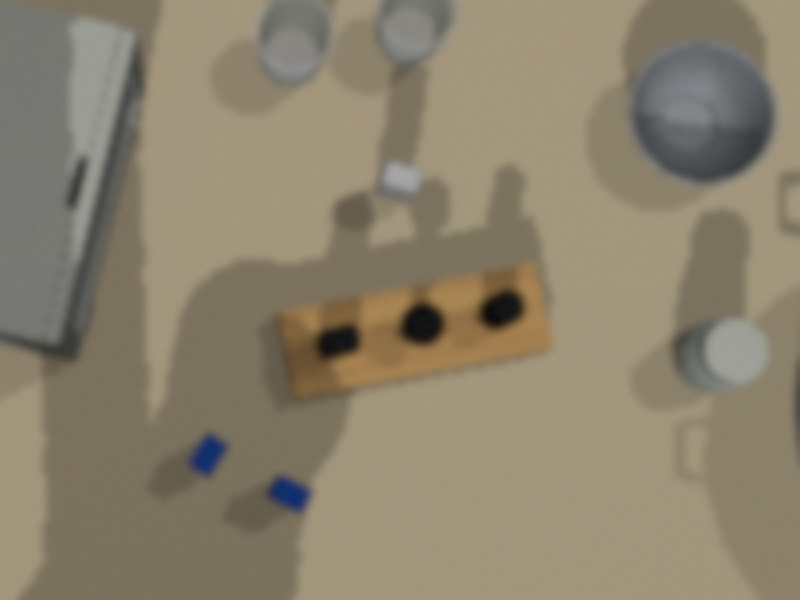

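The top view has these candidates for the opener:
- Black handle at (314,214) / scene (267,183): a rectangular slab in a rack pocket, so this fits the description.
- Black handles at (335,211) and (356,207): the waisted pitter and the round scraper.
- Blue at (283,243) and (302,253), white at (330,175): the look-alikes.

I'll confirm with the wrist camera before reaching for it.

```bash
cat > h.py <<'E'
from bench import manip,cams,nets
import numpy as np,cv2
from scipy.spatial.transform import Rotation as R
def snap(n,name=None):
    st=manip.read_state(); s=cams.snapshot(n); s["st"]=st
    if name: cv2.imwrite(f"pics/{name}.png",s["img"])
    return s
def ray(s,uv):
    K=s["K"];u=(uv[0]-K[0,2])/K[0,0];v=(uv[1]-K[1,2])/K[1,1]
    if "view" in s:
        V=np.array(s["view"]);d=V[:3,:3].T@np.array([u,v,1]);o=-V[:3,:3].T@V[:3,3]
    else:
        r=np.hypot(u,v);c=np.array([u/r*np.sin(r),v/r*np.sin(r),np.cos(r)]) if r>1e-9 else np.array([0,0,1.])
        H=np.array(s["hand_eye"]);T=R.from_quat(s["st"]["tcp_rot"]).as_matrix()
        d=T@H[:3,:3]@c;o=T@H[:3,3]+s["st"]["tool_pos"]
    return o,d
def atz(s,uv,z):
    o,d=ray(s,uv);return o+d*(z-o[2])/d[2]
def proj(s,p):
    K=s["K"];p=np.asarray(p,float)
    if "view" in s:
        V=np.array(s["view"]);c=V[:3,:3]@p+V[:3,3];return K[0,0]*c[0]/c[2]+K[0,2],K[1,1]*c[1]/c[2]+K[1,2]
    H=np.array(s["hand_eye"]);T=R.from_quat(s["st"]["tcp_rot"]).as_matrix()
    c=H[:3,:3].T@(T.T@(p-s["st"]["tool_pos"])-H[:3,3])
    th=np.arctan2(np.hypot(c[0],c[1]),c[2]);ph=np.arctan2(c[1],c[0])
    return K[0,0]*th*np.cos(ph)+K[0,2],K[1,1]*th*np.sin(ph)+K[1,2]
def down(yaw):  # tool z down; tool y axis along world dir at angle yaw
    y=np.array([np.cos(yaw),np.sin(yaw),0]);z=np.array([0,0,-1.]);x=np.cross(y,z)
    return R.from_matrix(np.c_[x,y,z])
E
python3 - <<'E'
from h import *
np.set_printoptions(precision=1,suppress=True)
t=snap("top");s=snap("scene")
for nm,uv,z in [("rk1",(299.3,208),35),("rk2",(364.3,195.8),35),("rk3",(367.5,217),35),("rk4",(303,229.5),35),("opener top",(314.5,214.5),95),("pit",(335.5,210.5),97),("scr",(355.5,207),93),("slot",(249.3,176),160),("cabFR",(263.5,138),160),("cabFL",(245,216),160),("tumA",(303,140),0),("tumB",(333,134),0),("white",(330,175),60)]:
    print(nm,atz(t,uv,z))
for nm,uv,z in [("op grip",(268,183),67),("slot",(293,222),160),("slot2",(180+465/4,130+326/3.5),160)]: print(nm,atz(s,uv,z))
E
```

```text
rk1 [489.7 -89.   35. ]
rk2 [ 533.5 -296.5   35. ]
rk3 [ 465.5 -306.5   35. ]
rk4 [ 421.1 -101.9   35. ]
opener top [ 464.1 -133.3   95. ]
pit [ 477.5 -196.7   97. ]
scr [ 490. -258.   93.]
slot [566.7  63.1 160. ]
cabFR [681.5  24.7 160. ]
cabFL [449.3  71.8 160. ]
tumA [723.7 -99.    0. ]
tumB [ 746.3 -199.4    0. ]
white [ 594.1 -183.5   60. ]
op grip [ 460.8 -134.1   67. ]
slot [571.   56.1 160. ]
slot2 [568.1  65.2 160. ]
```

```bash
python3 - <<'E'
from h import *
np.set_printoptions(precision=2,suppress=True)
for a in (12,192,-168):
  print(a,manip.ik([464,-133,200],down(np.radians(a)).as_quat()))
for a in (78.5,258.5):
  print(a,manip.ik([567,63,250],down(np.radians(a)).as_quat()))
E
```

```text
12 [-0.43  0.2  -0.36  1.01  0.    0.93]
192 [-0.43  0.2  -0.36  1.01  0.   -2.21]
-168 [-0.43  0.2  -0.36  1.01  0.   -2.21]
78.5 [-0.02  0.34 -0.04  1.19  0.    0.18]
258.5 [-0.02  0.34 -0.04  1.19  0.   -2.96]
```

```bash
python3 - <<'E'
from h import *
np.set_printoptions(precision=1,suppress=True)
st=manip.read_state()
manip.line_to([235,490,330],speed=250)
manip.goto([464,-150,310],down(np.radians(12)).as_quat())
s=snap("wrist","w1")
for q in ["opener","opener_grip","rack","slot","lid_edge","scraper","pitter"]:
    print(q,[([round(float(v)) for v in d["centre"]],round(d["p"],2)) for d in nets.spot_point("wrist",q)][:4])
print(manip.read_state()["clock"],manip.read_state()["tool_pos"])
print("pred",proj(s,[464,-133,95]))
E
```

```text
opener [([360, 203], 0.97), ([207, 114], 0.96), ([234, 69], 0.92), ([284, 152], 0.71)]
opener_grip [([361, 209], 0.95), ([232, 72], 0.95), ([286, 160], 0.82), ([201, 112], 0.62)]
rack [([280, 194], 0.98), ([346, 325], 0.24)]
slot [([419, 13], 0.68)]
lid_edge [([348, 326], 0.66)]
scraper [([282, 242], 0.75)]
pitter [([285, 201], 0.59)]
5.1 [ 464.1 -149.8  310. ]
pred (np.float64(285.00634512078483), np.float64(157.04082436376632))
```

View pics/w1.png

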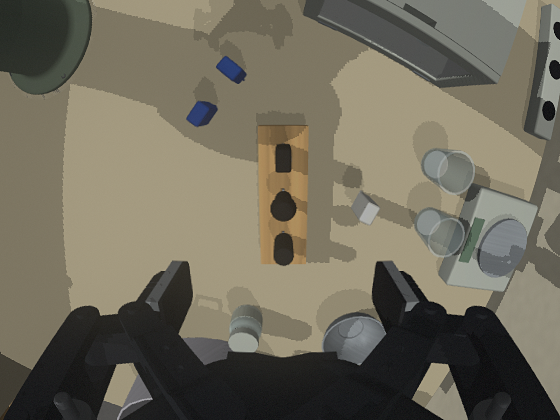

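```bash
python3 - <<'E'
import cv2
a=cv2.imread("pics/w1.png")
cv2.imwrite("pics/w1a.png",cv2.resize(a[115:275,235:330],None,fx=3.7,fy=3.7,interpolation=cv2.INTER_CUBIC))
cv2.imwrite("pics/w1b.png",cv2.resize(a[0:100,300:510],None,fx=3.8,fy=3.8,interpolation=cv2.INTER_CUBIC))
E
```

```text
(no output)
```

View pics/w1a.png

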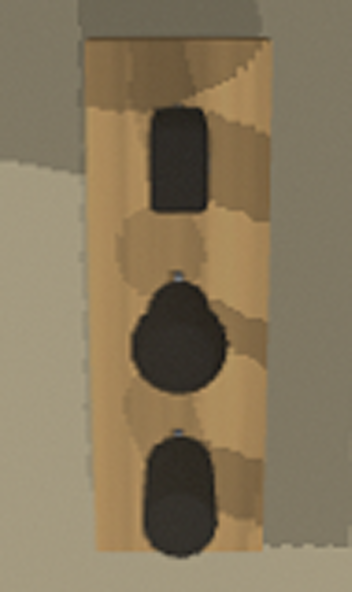

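View pics/w1b.png

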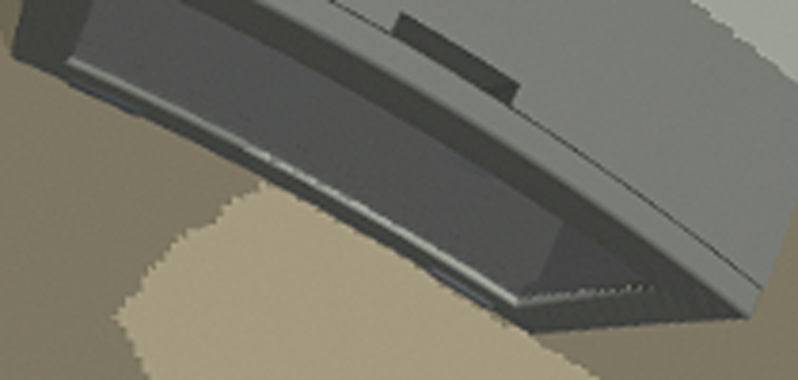

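```bash
python3 - <<'E'
from h import *
np.set_printoptions(precision=1,suppress=True)
s=cams.snapshot("wrist"); s["st"]=manip.read_state()
c=lambda u,v:(235+u/3.7,115+v/3.7)
P=[atz(s,c(*uv),35) for uv in [(85,38),(270,38),(95,550),(263,550)]]
for p in P:print("rack",p)
print("cen",np.mean(P,axis=0),[np.degrees(np.arctan2(*(d[[1,0]]))) for d in (P[0]-P[2],P[1]-P[3],P[1]-P[0],P[3]-P[2])])
print("op far edge mid",atz(s,c(180,211),95), "near base",atz(s,c(180,106),35))
d=lambda u,v:(300+u/3.8,v/3.8)
S=[atz(s,d(*uv),160) for uv in [(405,12),(520,84),(508,106),(392,34)]]
for p in S:print("slot",p)
print(np.mean(S,axis=0),[np.degrees(np.arctan2(*(e[[1,0]]))) for e in (S[0]-S[1],S[3]-S[2])])
l=[atz(s,d(*uv),160) for uv in [(765,290),(333,0),(745,315)]]
print(l,np.degrees(np.arctan2(*((l[1]-l[0])[[1,0]]))))
E
```

```text
rack [ 420.2 -106.1   35. ]
rack [487.6 -91.6  35. ]
rack [ 464.2 -311.5   35. ]
rack [ 533.3 -296.7   35. ]
cen [ 476.3 -201.5   35. ] [np.float64(102.0834467628417), np.float64(102.5411160356245), np.float64(12.121342894999808), np.float64(12.082962757475835)]
op far edge mid [ 466.1 -152.1   95. ] near base [ 460.3 -124.    35. ]
slot [549.9  68.3 160. ]
slot [587.7  59.7 160. ]
slot [585.2  51.6 160. ]
slot [547.3  60.1 160. ]
[567.5  59.9 160. ] [np.float64(167.2415309910586), np.float64(167.24943449446513)]
[array([684. ,  30.8, 160. ]), array([529. ,  64.3, 160. ]), array([678.1,  20.2, 160. ])] 167.78959519111987
```

```bash
python3 - <<'E'
from h import *
np.set_printoptions(precision=1,suppress=True)
s=cams.snapshot("wrist"); s["st"]=manip.read_state()
print(atz(s,(201,112),30),atz(s,(234,69),30))
q=down(np.radians(12.1)).as_quat()
manip.grip(0.65,100)
manip.goto([463,-138,150],q)
w=snap("wrist","w2")
manip.line_to([463,-138,50.5],speed=80,threshold=15)
w=snap("wrist","w3")
st=manip.read_state();print(st["tool_pos"],st["contact_force"],st["finger_gap"],st["clock"])
E
```

```text
[ 336.3 -102.7   30. ] [370.9 -34.7  30. ]
[ 463.4 -138.2   51. ] [ 0.1 -0.4 -0.2] 0.6500631303966612 7.7833
```

View pics/w3.png

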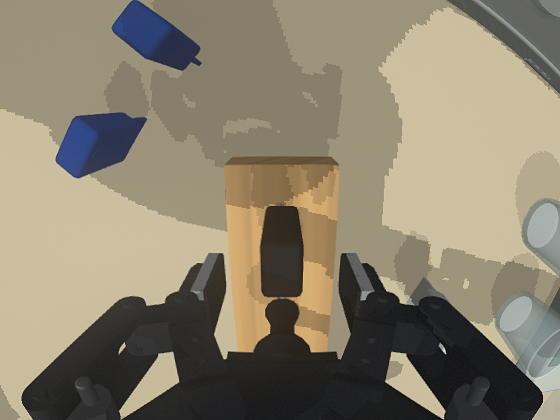

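The wrist view shows the slab at (282,250), centred between pads at columns 213 and 350. I'll close, lift and check.

```bash
python3 - <<'E'
from h import *
np.set_printoptions(precision=1,suppress=True)
manip.grip(0.0,100)
st=manip.read_state();print(st["tool_pos"],st["contact_force"],st["finger_gap"],st["clock"])
manip.line_to([463,-138,110],speed=80)
manip.line_to([463,-138,270],speed=250)
st=manip.read_state();print(st["tool_pos"],st["contact_force"],st["finger_gap"],st["clock"])
# view slot from standoff: TCP in front of the slot
q=down(np.radians(77.4)).as_quat()
manip.goto([567.5,60,250],q)
w=snap("wrist","w4");t=snap("top","t4");s=snap("scene","s4")
for n in ("wrist","top"):
  for qq in ("slot","opener_tip","opener_grip"):
    print(n,qq,[([round(float(v)) for v in d["centre"]],round(d["p"],2)) for d in nets.spot_point(n,qq)][:3])
st=manip.read_state();print(st["tool_pos"],st["contact_force"],st["clock"], proj(w,[567.5,60,160]))
E
```

```text
[ 463.5 -138.2   51.1] [-1.1  0.2  4.6] 0.20158231089242867 8.2167
[ 462.2 -137.7  268.5] [ 0.  -0.9 -2.4] 0.1950191089778029 9.9
wrist slot [([286, 199], 0.66)]
wrist opener_tip [([133, 42], 0.79), ([126, 221], 0.77), ([284, 219], 0.72)]
wrist opener_grip [([108, 233], 0.91), ([166, 37], 0.9), ([116, 36], 0.85)]
top slot [([250, 175], 0.96)]
top opener_tip [([335, 210], 0.7), ([250, 172], 0.52), ([327, 179], 0.47)]
top opener_grip [([246, 169], 0.55), ([329, 177], 0.5), ([304, 252], 0.49)]
[567.5  59.5 250.2] [-0.1  0.  -1.2] 11.25 (np.float64(284.5273835202517), np.float64(200.071611732997))
```

View pics/w4.png

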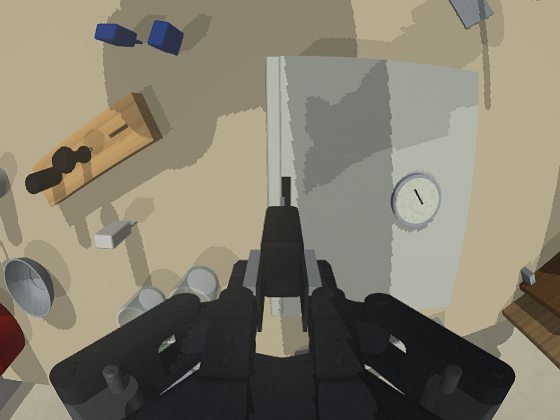

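View pics/s4.png

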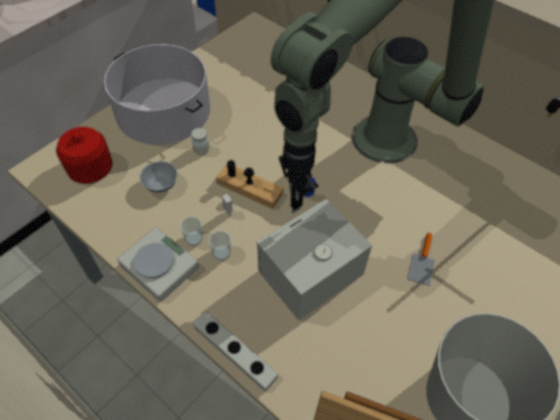

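```bash
python3 - <<'E'
from h import *
np.set_printoptions(precision=1,suppress=True)
manip.line_to([567.5,60,206],speed=100)
w=snap("wrist","w5")
cv2.imwrite("pics/w5c.png",cv2.resize(w["img"][130:250,230:340],None,fx=5,fy=5,interpolation=cv2.INTER_CUBIC))
st=manip.read_state();T=st["tool_pos"];print(T,R.from_quat(st["tcp_rot"]).as_matrix())
for p in ([*T[:2],T[2]-38],[567.5,60,160]): print(proj(w,p))
for c in nets.spot_point("wrist","slot"):print(c)
E
```

```text
[568.   60.  206.7] [[-1.   0.2  0. ]
 [ 0.2  1.  -0. ]
 [-0.   0.  -1. ]]
(np.float64(283.90854159411253), np.float64(219.34103296762603))
(np.float64(283.6737525355117), np.float64(214.75135818747614))
{'centre': [283.8, 216.8], 'p': 0.7}
```

View pics/w5c.png

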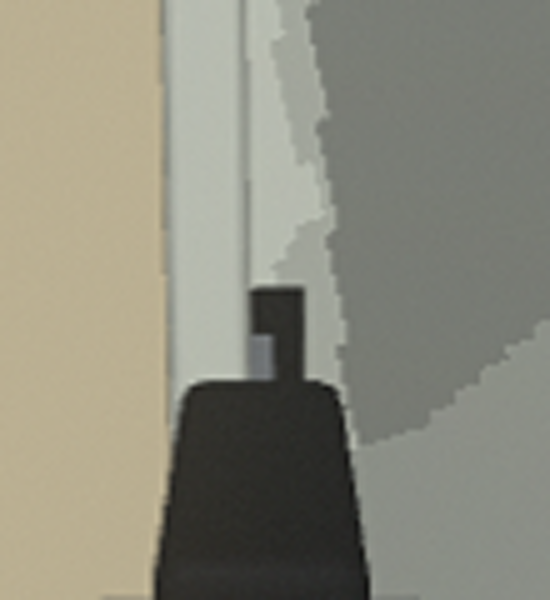

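```bash
python3 - <<'E'
from h import *
np.set_printoptions(precision=1,suppress=True)
s=cams.snapshot("wrist");s["st"]=manip.read_state();T=s["st"]["tool_pos"]
M=R.from_quat(s["st"]["tcp_rot"]).as_matrix()
f=lambda u,v,z:(M.T@(atz(s,(230+u/5,130+v/5),z)-T))[:2]
print("slot end corners (tool x,y)",f(248,288,160),f(305,288,160),"blade end",f(250,335,168.7),f(272,335,168.7))
print("lid seam top",f(240,0,160),f(250,260,160))
E
```

```text
slot end corners (tool x,y) [20.2 -3. ] [20.2  5.1] blade end [15.6 -2.6] [15.6  0.4]
lid seam top [60.8 -4.1] [24.2 -2.7]
```

```bash
python3 - <<'E'
from h import *
np.set_printoptions(precision=1,suppress=True)
q=down(np.radians(78.3)).as_quat()
manip.line_to([569.8,61.8,204],speed=30,rot=q)
manip.wait(0.3)
w=snap("wrist","w6")
cv2.imwrite("pics/w6c.png",cv2.resize(w["img"][130:250,230:340],None,fx=5,fy=5,interpolation=cv2.INTER_CUBIC))
st=manip.read_state();print(st["tool_pos"],st["contact_force"],st["clock"])
E
```

```text
[569.8  61.8 204. ] [ 0.   0.4 -1.7] 12.6083
```

View pics/w6c.png

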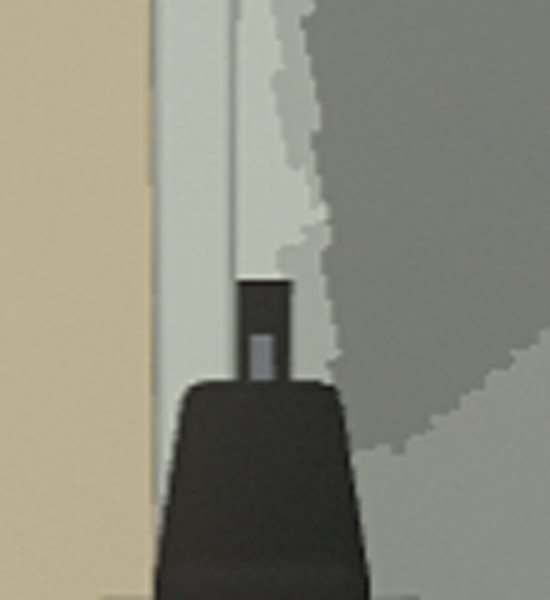

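```bash
python3 - <<'E'
from h import *
np.set_printoptions(precision=1,suppress=True)
p=np.array([569.8,61.8,204])+0.4*np.array([.2,.98,0])
for z in (192,184,179,177.5,176.5,175.5,174.5):
    p[2]=z
    hit=manip.line_to(p,speed=25,threshold=8)
    st=manip.read_state();print(z,hit,st["tool_pos"],st["contact_force"],st["moment"]*100,st["clock"])
    if hit: break
w=snap("wrist","w7");snap("scene","s7")
cv2.imwrite("pics/w7c.png",cv2.resize(w["img"][130:250,230:340],None,fx=5,fy=5,interpolation=cv2.INTER_CUBIC))
E
```

```text
192 False [569.8  62.2 191.9] [ 0.4  0.3 -1.4] [-2.8 -3.  -3.9] 13.2417
184 False [569.7  62.2 183.8] [-0.1  0.4 -2.1] [ 3.5 -0.5 -0.7] 13.7083
179 False [569.7  62.2 178.8] [-1.1 -0.6 -1.8] [3.3 1.8 0.4] 14.0583
177.5 False [569.8  62.2 177.4] [-0.5 -1.1 -1.6] [-2.4 -3.9  1.9] 14.3083
176.5 False [569.9  62.2 176.5] [-0.2 -0.  -1.6] [ 2.3 -2.4  1. ] 14.5583
175.5 False [570.1  62.2 176.2] [-0.5  0.1  4.7] [-0.7 30.4 -0.4] 14.8083
174.5 False [570.3  62.1 176.1] [-3.  -0.3  9.7] [ 2.2 79.1  3.6] 15.0583
```

View pics/w7c.png

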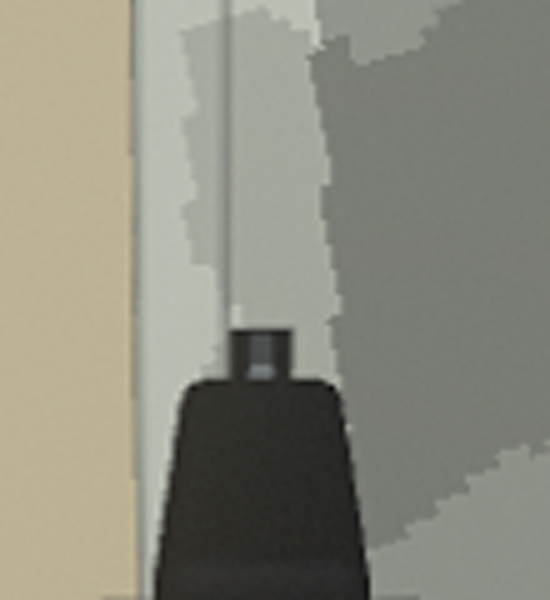

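```bash
python3 - <<'E'
from h import *
np.set_printoptions(precision=1,suppress=True)
manip.wait(0.4)
a=np.radians(78.3);u=-np.array([np.cos(a),np.sin(a),0])
p0=np.array([569.9,62.2,177.3])
manip.line_to(p0,speed=10);manip.wait(0.3)
F0=manip.read_state()["contact_force"]
for d in (1,2,3,4,5,6,7,8,9,10):
    manip.line_to(p0+u*d,speed=12)
    st=manip.read_state();F=st["contact_force"]-F0
    print(d,"act %.1f z %.1f F %.1f side %.1f Fz %.1f"%((st["tool_pos"]-p0)@u,st["tool_pos"][2],F@u,np.hypot(*(F-F@u*u)[:2]),F[2]),st["moment"],"t %.1f gap %.3f"%(st["clock"],st["finger_gap"]))
snap("scene","s8");w=snap("wrist","w8")
cv2.imwrite("pics/w8c.png",cv2.resize(w["img"][130:250,210:360],None,fx=5,fy=5,interpolation=cv2.INTER_CUBIC))
E
```

```text
1 act 1.1 z 177.3 F 0.6 side 1.6 Fz 0.2 [-0.  -0.   0.1] t 16.5 gap 0.195
2 act 2.0 z 177.3 F -0.4 side 0.2 Fz 0.3 [-0.  0. -0.] t 16.8 gap 0.196
3 act 2.7 z 177.3 F -1.4 side 1.2 Fz 0.7 [ 0.4 -0.  -0. ] t 17.0 gap 0.199
4 act 3.4 z 177.4 F -3.0 side 1.2 Fz 1.4 [ 0.9 -0.1 -0.1] t 17.3 gap 0.201
5 act 4.1 z 177.4 F -5.2 side 1.1 Fz 0.3 [ 1.4 -0.3 -0.1] t 17.5 gap 0.194
6 act 4.5 z 177.4 F -6.9 side 0.1 Fz 0.9 [ 1.7 -0.4 -0.1] t 17.8 gap 0.197
7 act 4.8 z 177.4 F -7.9 side 1.3 Fz 0.4 [ 2.2 -0.5 -0.1] t 18.0 gap 0.198
8 act 5.2 z 177.4 F -9.9 side 0.3 Fz -0.1 [ 2.5 -0.5 -0.1] t 18.3 gap 0.199
9 act 6.1 z 177.4 F -8.1 side 1.4 Fz 0.3 [ 2.4 -0.5 -0.1] t 18.5 gap 0.200
10 act 9.6 z 177.5 F -2.6 side 1.1 Fz 0.7 [ 0.9 -0.1 -0. ] t 18.8 gap 0.194
```

View pics/w8c.png

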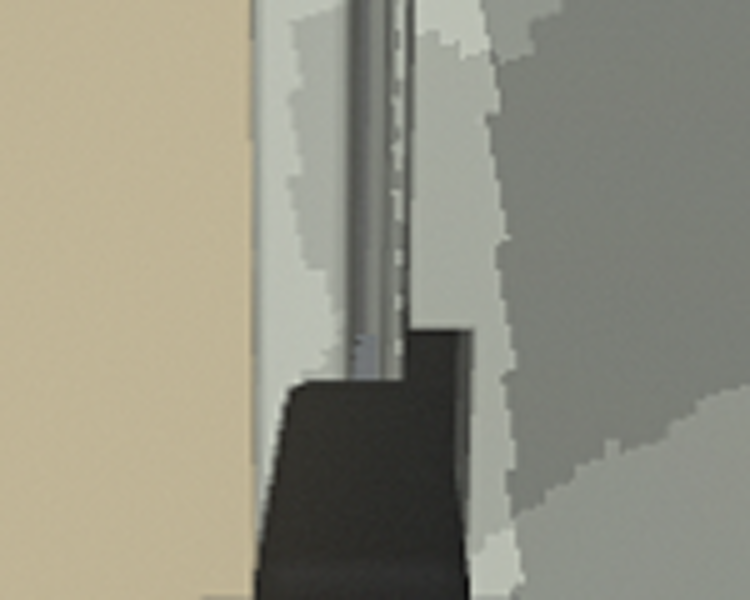

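The seal gave at about 10 N and has let go. The picture shows the lid edge (columns 250–350) clear of the header at about 410, roughly 8 mm open. I'll continue slowly.

```bash
python3 - <<'E'
from h import *
np.set_printoptions(precision=1,suppress=True)
a=np.radians(78.3);u=-np.array([np.cos(a),np.sin(a),0])
p0=np.array([569.9,62.2,177.3]);F0=np.array([0,0,-1.6])
for d in (12,14,16,18,20):
    manip.line_to(p0+u*d,speed=12)
    st=manip.read_state();F=st["contact_force"]-F0
    print(d,"act %.1f z %.1f F %.1f Fz %.1f"%((st["tool_pos"]-p0)@u,st["tool_pos"][2],F@u,F[2]),"t %.1f gap %.3f"%(st["clock"],st["finger_gap"]))
manip.wait(0.3)
snap("scene","s9");w=snap("wrist","w9");snap("top","t9")
cv2.imwrite("pics/w9c.png",cv2.resize(w["img"][130:250,210:360],None,fx=5,fy=5,interpolation=cv2.INTER_CUBIC))
E
```

```text
12 act 12.6 z 177.3 F -3.0 Fz 0.8 t 19.2 gap 0.199
14 act 14.3 z 177.3 F -2.7 Fz 1.4 t 19.5 gap 0.197
16 act 16.2 z 177.2 F -3.4 Fz 1.0 t 19.8 gap 0.199
18 act 18.3 z 177.1 F -1.8 Fz -0.4 t 20.2 gap 0.194
20 act 20.3 z 177.2 F -3.5 Fz -1.4 t 20.5 gap 0.201
```

View pics/w9c.png

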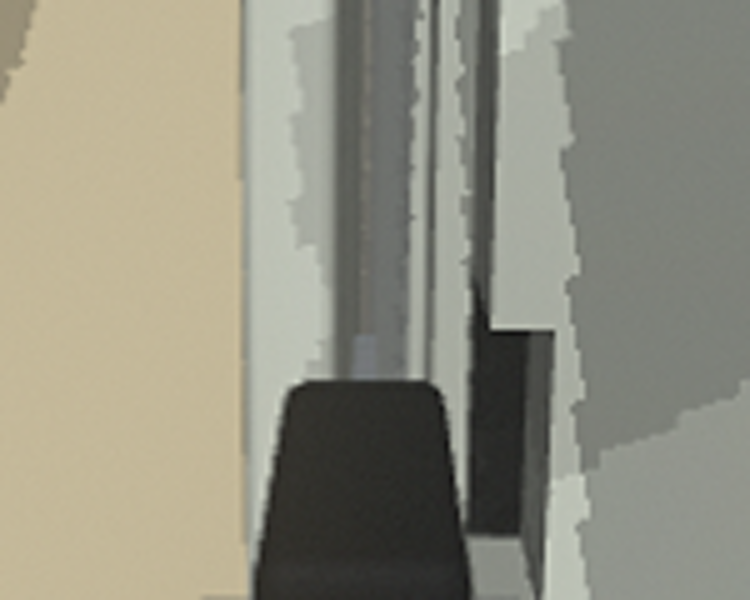

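In the crop, the lid's inner edge is at column 335 and the header edge at 492. With the 12 mm lid spanning 90 px, that makes the opening about 20 mm, with the blade against the lid. I'll check it holds still, then hand in.

```bash
python3 - <<'E'
from h import *
np.set_printoptions(precision=1,suppress=True)
for i in range(4):
    manip.wait(0.25);st=manip.read_state();print(st["tool_pos"],st["contact_force"],round(st["finger_gap"],3),st["clock"],abs(st["qd"]).max())
w=snap("wrist","w10")
import cv2
a=cv2.imread("pics/w9.png");print(abs(a[130:230,230:320].astype(int)-w["img"][130:230,230:320]).mean())
manip.finish_job()
E
```

```text
[565.8  42.6 177.3] [-0.3  3.1 -1.9] 0.196 21.175 0.0021190709890749355
[565.8  42.6 177.3] [ 0.5  2.1 -3.4] 0.198 21.425 0.0012445757119180956
[565.8  42.6 177.3] [ 0.9  2.7 -2.9] 0.198 21.675 0.0018222214326794955
[565.8  42.6 177.3] [ 0.4  2.9 -1.8] 0.192 21.925 0.001043258314215222
1.179037037037037
the job is handed in; nothing more can be done
```

I pried the lid free with the opener and handed the job in with the arm still gripping it and its blade holding the lid about 20 mm open. `finish_job` gives no verdict, so I don't know the official result.

- **Opener:** I took the black slab-handled tool from the rack pocket nearest the cabinet. The blue and white look-alikes and the two round-handled tools were left alone.
- **Slot:** After one sideways correction of about 2 mm from the wrist camera, the blade went straight down. The shoulder came to rest on the rim, with 5 to 10 N building up at a steady height.
- **Prying:** I raised the tool about 1 mm and pulled slowly towards the front. The seal gave at about 10 N and the pull then dropped to 2 to 3 N.
- **Last checks:** In the last enlarged picture the lid's top edge measured about 20 mm open. Over the final second the arm did not move and the lid pushed back steadily at 2 to 3 N. The fingers stayed at the width they had closed to on the handle. The clock read about 22 s of the 45 allowed.

No check failed or disagreed. I did not re-measure the bystanders at the end, but the tool's path stayed clear of them and no unexpected contact showed up.

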